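# Take the full sharps container off its bench bracket

## Robot

A 6-joint arm with a two-finger parallel gripper is mounted at the origin on the work surface. World frame = base frame: x ahead of the robot, y to its left, z up, the work surface at z = 0. Lengths are in mm, angles in rad, forces in N, time in s.
With the tool pointing down it reaches from about 275 to 750 mm from the base axis. Payload 10.2 kg.
Tool frame: the origin (TCP) lies midway between the tips of the shut fingers; the grasp point (between the pads) lies 19 mm behind it; z points along the fingers, y is the line along which they close (so a half turn about z gives the same grasp; the last joint's range is limited). The gripper opens to 88 mm and grips with 3 to 60 N. Pads are 18 mm wide; open, the fingers measure 123 mm over their backs; the gripper's body (75 mm by 187 mm) begins 45 mm behind the grasp point.
Start: joints at [-1.541, 0.313, 1.498, -0, 1.331, -0.223], TCP at [131.297, -508.323, 210.42] pointing down, gripper open.
Joint ranges: [-2.94, 2.94], [-0.97, 2.17], [0.19, 2.56], [-1.23, 4.37], [0.02, 3.11], [-2.88, 2.88]. Speed limits (rad/s): [2.39, 2.39, 3.01, 3.14, 3.14, 3.14].

## Interface

Orientations are given as a rotation vector (axis times angle).
In Python, from cell import manip gives the robot as it stands.
- The arm moves only by the tool step_arm, never from a script. Its argument "deltas" is a list of rows, each a list of 5 numbers: the shift along the tool's x, y, z in mm, then the turn about the tool's z in degrees, then the finger opening in mm, from 0 to 88.1. A call has 1 to 10 rows; each row is the pose to reach, as a shift and turn from the pose commanded when the call began, along the tool's axes at that moment; what a row does not reach only later rows make up. A row lasts 1/12 s, in which the tool goes at most 41.7 mm and 7.16 degrees, less where a joint would pass 70% of its speed; a pose out of reach is approached as far as the arm can. A call with a gripper value outside its range is refused whole. The fingers move at their own pace and stop on an object; "squeeze" is the grip in N (left out, the last holds). Time passes only in rows, so rows that repeat a pose let the fingers close. It gives the time, the measured TCP pose, the force, the opening and the grip force at its end, in the units of the state.
- manip.read_state(): the state, without advancing time (a new reading comes with each control period).
- manip.camera(name): name is "side" or "top" or "wrist"; returns (picture, depth): 400x640x3 uint8, red, green, blue; 400x640 float32, mm along the optical axis (not along the pixel's ray), 0 where there is no reading.
- manip.camera_info(name): a dict with "fov_y" (degrees; the focal length in pixels is half the picture's height over the tangent of half this angle, whatever the lens; pixels are square), "cx", "cy" (the principal point, pixels), "xyz" and "rotation" of the camera in the world. Camera axes: x right, y down, z forward; pixel columns grow to the right and rows downward; lengths in mm; the calibration is good to about 2 mm. A picture is of the moment at which its call begins: read the wrist's pose just before it. camera_info takes no time and is no camera call; for the wrist camera it gives the pose at the moment of the call.
- manip.job_done(): hands the job in; it is judged then, once.
Trained networks look in the newest picture that a camera, given by its name, has taken for a name from the list of things; names that differ only in an ending like _2 or _b are one class to them, and where a whole thing is asked for, a point or a joint stands for the part that bears it (a point fixed in the world has none). Each returns a list of dicts, best first, with "confidence" (0 to 1); they miss things now and then, are a little off and sometimes report something else, mostly with a low value. They report only what shows in the picture. A call takes as long as a camera call.
- manip.find_in(camera, query): "centre" ([x, y, z] in mm, in world coordinates, good to about 4 mm: the middle of the surface that is visible of it).
- manip.cut_out(camera, query): "pixels" (400x640 bool, what is visible of it).
The state is a dict: "t": time; "joints": joint angles; "qd": joint speeds; "effort": joint torques, N m; "tool_pos": TCP position; "orientation": TCP orientation; "contact_force": force on the tool from outside, world axes, zero at the start; "torque": the same for the moment, N m; "width": finger opening in mm; "finger_force": force on a finger pad.
Only numpy, scipy, OpenCV 4.12 (cv2) and the standard library are available. Lean on these libraries where they do the work, as an engineer would, in place of code of your own. Each camera call takes 0.05 s, during which the arm holds its last target. There are 200 camera calls.

## Task

The sharps container that is clicked into the bench bracket is full. Push it straight out of the bracket's rails along the bench, past the click, until it is clear of the rails, easing off rather than forcing it if it jams, since the bracket is only stuck down; then stand it upright in the grey transport tub, setting it down gently, without dropping or tipping it and without disturbing the spare container, ink stand, jar or bottle.

Things in the scene. Friction and masses are not known exactly. Their poses are not given: they have to be found in the camera images.
- container: Full sharps container, 0.35 to 0.6 kg: yellow tapered tub, off-white snap lid 102 mm square at 96 to 104 mm height, drop turret on top. Origin: centre of its underside; z up, x towards the bracket's mouth. Foot flange 98 (x) x 96 (y) x 6 mm with an 18 mm long notch in the middle of each y side; above it the tub is 82 mm square, widening in two steps to 92 mm under the lid.
- container_push (a point): Middle of the container's rear wall (away from the mouth), 41 mm behind its centre, 30 mm above the bench: the low place to push. The wall is flat and upright from 6 to 37 mm height, 82 mm wide, and steps out 2.5 mm at 37 mm and again at 68 mm; the lid overhangs it by 10 mm; the flange sticks out 8 mm at its foot.
- container_turret (a point): Centre of the top face of the full container's turret, 136 mm above its underside. The turret is a solid block, 62 mm along the container's x, 46 mm along its y, from 104 to 136 mm height, with a 2 mm shut flap on top. It can be gripped across the 46 mm.
- bracket: Grey plastic bench bracket, fixed, U-shaped in plan: two rails along x and a rear cross bar. Origin: on the bench, under the middle of the clicked-in container; +x is the way out. No floor: the container slides on the bench. Rails from x = -62 to 50 mm, 13 mm high, 112 mm over their outsides (146 mm over the glued strips). Cross bar 12 mm high, x = -62 to -50 mm; the rear wall is reached over it.
- bracket_mouth (a point): Middle of the mouth, at the front ends of the rails (x = 50 mm of the bracket), 6 mm up. The rails' lips reach 5 mm over the flange, so the container only slides out along +x (under 2 mm play). It is clear when its origin is 100 mm along +x from the bracket's origin.
- bracket_click (a point): Bracket origin, 6 mm up: level with the two sprung tongues, one in each rail, whose noses sit in the flange's notches. Pushed low, it takes a peak of about 12 to 25 N to get off the click (in the first 10 mm), then 2 to 7 N to 50 mm, then 1 to 3 N. Pushed or pulled near the lid, the container cocks between bench and lips and jams; over 40 N between it and the bracket wrenches the bracket off.
- tub: Grey plastic open transport tub, fixed, 190 x 190 mm outside (212 mm over its rim lip, 230 mm over the wire handles on its y sides), 65 mm high. Walls and floor 5 mm thick: inside, a floor 180 mm square, 5 mm above the bench. Origin: centre of its underside on the bench.
- spare: Empty spare container of the same make and size, its turret's flap folded open (172 mm high in all), 0.16 kg, standing loose on the bench, not in the bracket. Leave it alone. Origin: centre of its underside.
- ink_stand: Steel ink-cup stand: 120 mm perforated disc over a 104 mm round base, 72 mm high, loose, 0.7 kg. Leave it alone. Origin: centre of its underside.
- jelly_tub: Squarish jar, 76 mm square, 94 mm high with its white lid, loose, 0.3 kg. Leave it alone. Origin: centre of its underside.
- soap_bottle: Clear round bottle, 62 mm in diameter, 179 mm high with its bent spout, loose, 0.22 kg. Leave it alone. Origin: centre of its underside.

How it is judged (in metres and radians):
On the way:
1. the container has been slid out through the mouth, clear of the rails, upright (x of container in the frame of bracket above 0.098 m and angle between container's own z axis and vertical below 0.2 rad), for 0.1 s.
At the end, for the whole second after the job is handed in: The full container stands upright (within 0.08 rad) on the transport tub's floor (underside within 10 mm of the tub's underside level, centre within 60 mm of the tub's centre along both its axes), at rest and released (x of container in the frame of tub between -0.06 and 0.06 m and y of container in the frame of tub between -0.06 and 0.06 m and z of container in the frame of tub below 0.01 m and angle between container's own z axis and vertical below 0.08 rad and linear speed of container below 0.02 m/s and contact force between the fingers and container below 0.2 N); the robot touches nothing.
It fails at once if the full container is tipped by more than 0.5 rad (angle between container's own z axis and vertical above 0.5 rad).
It fails at once if the full container is dropped or flung: it moves faster than 0.5 m/s with no finger on it (linear speed of container above 0.5 m/s and contact force between the fingers and container below 0.2 N).
It fails at once if the stuck-down bracket is wrenched: the container is forced against it with more than 40 N (contact force between container and bracket above 40 N).
It fails at once if the spare container, ink stand, jar or bottle is moved by more than 30 mm or knocked over (distance of any of spare, ink_stand, jelly_tub, soap_bottle from where it was at the start of the episode above 0.03 m or angle between any of spare, ink_stand, jelly_tub, soap_bottle's own z axis and vertical above 0.5 rad).
It also fails if it takes over 64 s, if anything falls off the work surface, if the arm or the gripper's body presses on something with over 40 N, if the wrist force passes 120 N, or if a joint passes its speed limit or range.

## Working session

There is one attempt and no reset: what is moved stays moved. The work goes in short steps, Python scripts to look and compute and a tool call to move; the robot and the scene stay as the last step left them, time stands still between calls to the robot, and variables do not carry over. Pictures are saved under pics/ and viewed, at most 10 in all, crops included, and the job is handed in when it is done.

Besides the shell and the picture viewer there is one more tool, called after "Request:" as a command line: name --pt "numbers of a row" for each row, then --argument value for the rest. step_arm: Moves the arm, as the interface text tells. Its arguments: {"type":"object","properties":{"deltas":{"type":"array","items":{"type":"array","items":{"type":"number"}}},"squeeze":{"type":"number"}},"required":["deltas"]}

```bash
mkdir -p pics
cat > h.py <<'E'
import numpy as np, cv2
from cell import manip
def K(n):
    i=manip.camera_info(n); f=200/np.tan(np.radians(i['fov_y'])/2)
    return i,f
def cloud(n,d):
    i,f=K(n); v,u=np.mgrid[:400,:640]
    p=np.stack([(u-i['cx'])/f*d,(v-i['cy'])/f*d,d],-1)
    R=np.array(i['rotation']); R=R if R.shape==(3,3) else cv2.Rodrigues(R)[0]
    return p@R.T+np.array(i['xyz'])
E
python3 - <<'E'
from h import *
ims=[]
for n in('side','top'):
    im,d=manip.camera(n); np.save(n,d); ims.append(im)
    for q in('container','container_turret','bracket','bracket_mouth','tub','spare','ink_stand','jelly_tub','soap_bottle'):
        print(n,q,[(np.round(r['centre']).tolist(),round(r['confidence'],2)) for r in manip.find_in(n,q)][:3])
    print({k:np.round(v,3).tolist() for k,v in manip.camera_info(n).items()})
cv2.imwrite('pics/a.png',cv2.cvtColor(ims[0],cv2.COLOR_RGB2BGR))
cv2.imwrite('pics/b.png',cv2.cvtColor(ims[1],cv2.COLOR_RGB2BGR))
s=manip.read_state();print(s)
E
```

```text
side container [([532.0, 63.0, 104.0], 0.97), ([519.0, -279.0, 49.0], 0.47)]
side container_turret [([539.0, 65.0, 103.0], 0.98)]
side bracket [([533.0, 83.0, 13.0], 0.62)]
side bracket_mouth [([530.0, 77.0, 13.0], 0.67)]
side tub [([726.0, -242.0, 90.0], 0.66)]
side spare [([304.0, 375.0, 105.0], 0.81)]
side ink_stand [([522.0, -277.0, 50.0], 0.88), ([534.0, 67.0, 98.0], 0.56), ([730.0, -244.0, 89.0], 0.41)]
side jelly_tub [([729.0, 292.0, 65.0], 0.89)]
side soap_bottle [([730.0, -244.0, 87.0], 0.87)]
{'fov_y': 50.21, 'cx': 316.464, 'cy': 200.99, 'xyz': [368.728, 806.632, 635.438], 'rotation': [-0.247, 2.678, -1.419]}
top container [([540.0, 26.0, 104.0], 0.68)]
top container_turret [([543.0, 337.0, 4.0], 0.2)]
top bracket [([515.0, 17.0, 2.0], 0.91)]
top bracket_mouth [([511.0, 11.0, 2.0], 0.66)]
top tub [([542.0, 337.0, 6.0], 0.81)]
top spare [([307.0, 330.0, 104.0], 0.67)]
top ink_stand [([518.0, -303.0, 44.0], 0.7)]
top jelly_tub [([538.0, 32.0, 108.0], 0.74), ([734.0, 262.0, 94.0], 0.71), ([517.0, 19.0, 2.0], 0.56)]
top soap_bottle [([727.0, -252.0, 119.0], 0.62)]
{'fov_y': 49.819, 'cx': 318.141, 'cy': 201.729, 'xyz': [372.42, 32.902, 1201.947], 'rotation': [-2.182, 2.142, -0.175]}
{'t': 1.0, 'joints': array([-1.54141838e+00,  3.12925753e-01,  1.49768742e+00, -1.25639187e-05,
        1.33096874e+00, -2.23431137e-01]), 'qd': array([-1.45945129e-05,  1.68785066e-03, -1.00263696e-03, -5.88795347e-04,
        3.22162118e-04,  1.43428251e-03]), 'effort': array([-5.25425003e-04, -4.02116132e+01, -2.52422565e+01,  6.94047636e-02,
        3.19287227e-02, -1.69269185e-05]), 'tool_pos': array([ 131.28509284, -508.33922854,  210.41173148]), 'orientation': array([ 3.11651768e+00,  3.96058358e-01, -2.07148855e-05]), 'contact_force': array([-0.26421997,  0.12583464,  0.64440185]), 'torque': array([0.03307382, 0.0226373 , 0.02056264]), 'finger_force': 0.0, 'width': 87.69544387050972}
```

View pics/a.png

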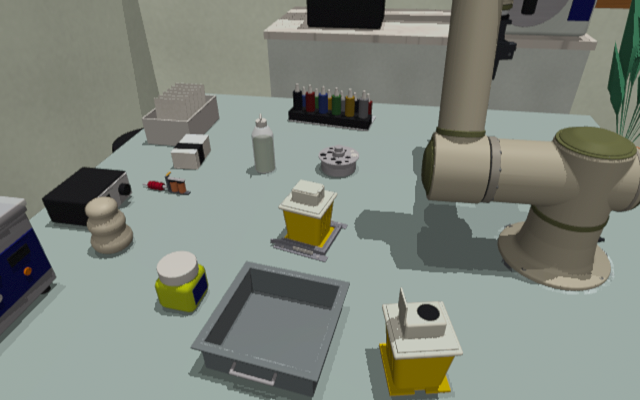

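View pics/b.png

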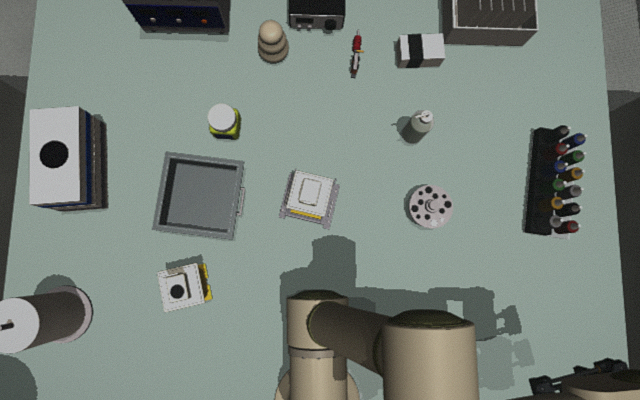

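Run:
```python
from h import *
a=cv2.imread('pics/a.png')[165:265,260:360];b=cv2.imread('pics/b.png')[155:240,265:350]
cv2.imwrite('pics/c.png',np.hstack([cv2.resize(a,(400,400),interpolation=2),cv2.resize(b,(400,400),interpolation=2)]))
d=np.load('top.npy');P=cloud('top',d)
def rect(c,r,z0,z1,n):
    m=(abs(P[...,0]-c[0])<r)&(abs(P[...,1]-c[1])<r)&(P[...,2]>z0)&(P[...,2]<z1)&(d>0)
    q=P[m];(x,y),(w,h),an=cv2.minAreaRect(q[:,:2].astype(np.float32));print(n,m.sum(),np.round([x,y,w,h,an],1),'zmed',np.median(q[:,2]).round(1))
rect((540,30),90,92,112,'lid');rect((540,30),90,122,150,'turret');rect((540,30),110,6,25,'brk')
rect((545,337),160,50,80,'tubrim');rect((545,337),110,-3,12,'tubfloor');rect((305,330),90,90,112,'sparelid')
rect((734,262),70,80,110,'jar')
# side
d=np.load('side.npy');P=cloud('side',d)
rect((540,30),90,92,112,'lid s');rect((540,30),90,122,150,'turret s');rect((540,30),110,6,25,'brk s');rect((545,337),160,50,80,'tubrim s')
```

```text
lid 1069 [547.1  28.2 102.1 102.7  77.4] zmed 106.6
turret 448 [546.   28.3  45.2  63.8  77. ] zmed 138.2
brk 495 [538.9  30.2 218.6 216.4  89.8] zmed 10.7
tubrim 1968 [542.7 324.  213.  212.5  84.1] zmed 64.9
tubfloor 4114 [5.448e+02 3.371e+02 2.194e+02 2.191e+02 2.000e-01] zmed 5.1
sparelid 1119 [303.4 345.4 102.3 102.5  14.4] zmed 106.2
jar 624 [748.5 266.5  72.6  72.1  28.4] zmed 94.1
lid s 817 [544.7  31.5 103.3 103.6  77.9] zmed 106.1
turret s 477 [544.2  33.4  47.8  62.2  74.7] zmed 137.1
brk s 827 [530.8  60.  175.  105.6  35. ] zmed 12.3
tubrim s 4385 [540.9 325.6 215.5 213.   84. ] zmed 64.5
```

View pics/c.png

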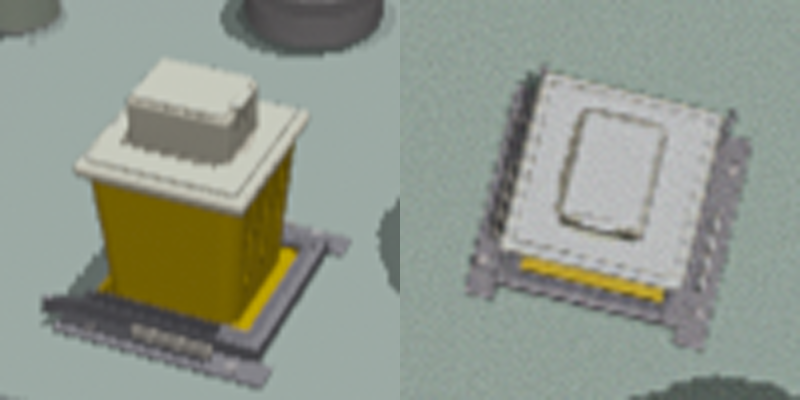

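The bracket's two rails run up and down in the top view, tilted about -13°. The cross bar is on the robot's side, at the bottom (around (595,300) in the crop), so the mouth points away from the robot. The tool can't tilt, and its body would hit the lid before a finger reached the low wall. I'll grip the turret across its 62 mm length instead. That grip resists cocking, and I'll pull level while watching the force.

Request:
step_arm --pt "321 -250 -20 -62.5 88" --pt "321 -250 -20 -62.5 88" --pt "321 -250 -20 -62.5 88" --pt "321 -250 -20 -62.5 88" --pt "321 -250 -20 -62.5 88" --pt "321 -250 -20 -62.5 88" --pt "321 -250 -20 -62.5 88" --pt "321 -250 -20 -62.5 88" --pt "321 -250 -20 -62.5 88" --pt "321 -250 -20 -62.5 88" --squeeze 20

```text
t: 1.83
tool_pos: [380.7, -183.5, 230.9]
orientation: [2.452, 1.962, 0.001]
contact_force: [-0.8, -0.8, -0.4]
width: 88.1
finger_force: 0.0
```

Request:
step_arm --pt "244 113 0 0 88" --pt "244 113 0 0 88" --pt "244 113 0 0 88" --pt "244 113 0 0 88" --pt "244 113 0 0 88" --pt "244 113 0 0 88" --pt "244 113 0 0 88" --pt "244 113 0 0 88" --pt "244 113 0 0 88"

```text
t: 2.58
tool_pos: [544.6, 26.8, 230.0]
orientation: [-2.457, -1.957, 0.001]
contact_force: [0.2, 0.3, 0.0]
width: 88.1
finger_force: 0.0
```

Run:
```python
from h import *
s=manip.read_state();print(s['tool_pos'],s['orientation'])
i,f=K('wrist');print(i)
im,d=manip.camera('wrist');P=cloud('wrist',d)
cv2.imwrite('pics/d.png',cv2.cvtColor(im,cv2.COLOR_RGB2BGR))
def rect(c,r,z0,z1,n):
    m=(abs(P[...,0]-c[0])<r)&(abs(P[...,1]-c[1])<r)&(P[...,2]>z0)&(P[...,2]<z1)&(d>0)
    if m.sum()<20: print(n,m.sum());return
    q=P[m];(x,y),(w,h),an=cv2.minAreaRect(q[:,:2].astype(np.float32));print(n,m.sum(),np.round([x,y,w,h,an],1),'zmed',np.median(q[:,2]).round(1))
rect((545,30),70,92,112,'lid');rect((545,30),70,122,150,'turret');rect((545,30),110,7,20,'brk')
print([r['centre'] for r in manip.find_in('wrist','container_turret')])
```

```text
[544.60695667  26.81168097 230.00636336] [-2.45690965e+00 -1.95718918e+00  1.04807169e-03]
{'fov_y': 59.19941063621124, 'cx': 327.7530574215285, 'cy': 201.02926703931573, 'xyz': array([562.75148288,  99.41498057, 403.96943638]), 'rotation': array([ 2.82994725, -0.32046685, -0.04932267])}
lid 8304 [544.5  28.  102.3 102.1  77.3] zmed 106.6
turret 4526 [543.7  28.8  45.4  64.   76.9] zmed 137.9
brk 1336 [549.7  28.8 123.3 134.4  77. ] zmed 12.7
[[543.6, 38.3, 105.4], [529.7, -260.5, 23.3]]
```

View pics/d.png

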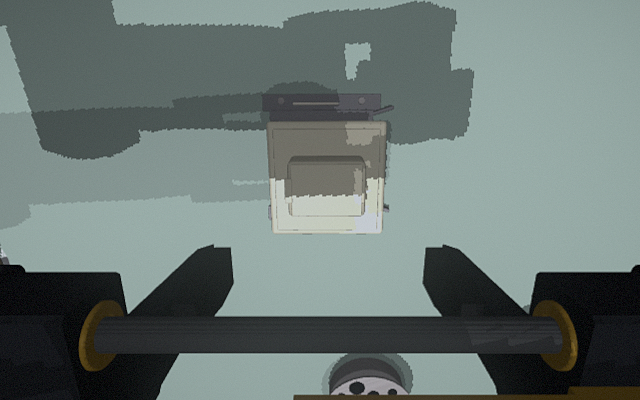

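The wrist view shows the lid at (327,178) with the turret centred on it, lined up with the fingers. Moving down and gripping.

Request:
step_arm --pt "1.5 -1 40 0 88" --pt "1.5 -1 80 0 88" --pt "1.5 -1 100 0 88" --pt "1.5 -1 110 0 88" --pt "1.5 -1 117 0 88" --pt "1.5 -1 120 0 88" --pt "1.5 -1 120 0 88"

```text
t: 3.27
tool_pos: [544.4, 27.5, 111.2]
orientation: [2.459, 1.954, 0.001]
contact_force: [-0.5, 0.5, -1.0]
width: 88.0
finger_force: 0.0
```

Request:
step_arm --pt "0 0 0 0 66" --pt "0 0 0 0 64" --pt "0 0 0 0 62" --pt "0 0 0 0 60" --pt "0 0 0 0 55" --pt "0 0 0 0 50" --squeeze 10

```text
t: 3.77
tool_pos: [544.0, 28.0, 110.6]
orientation: [2.459, 1.955, 0.0]
contact_force: [-0.2, 0.1, 0.5]
width: 51.0
finger_force: 0.0
```

Run:
```python
from h import *
s=manip.read_state();print(s['width'],s['finger_force'],s['tool_pos'])
a,_=manip.camera('side');w,_=manip.camera('wrist')
s=manip.read_state();print(s['width'],s['finger_force'],s['contact_force'])
a=cv2.resize(a[130:280,240:440],(533,400));o=np.hstack([a,w[:, 180:440]])
cv2.imwrite('pics/e.png',cv2.cvtColor(o,cv2.COLOR_RGB2BGR))
```

```text
51.01707959030538 0.0 [544.03685562  28.0087993  110.58438012]
50.009617526481584 0.0 [-0.18571766  0.07977305  0.11301965]
```

View pics/e.png

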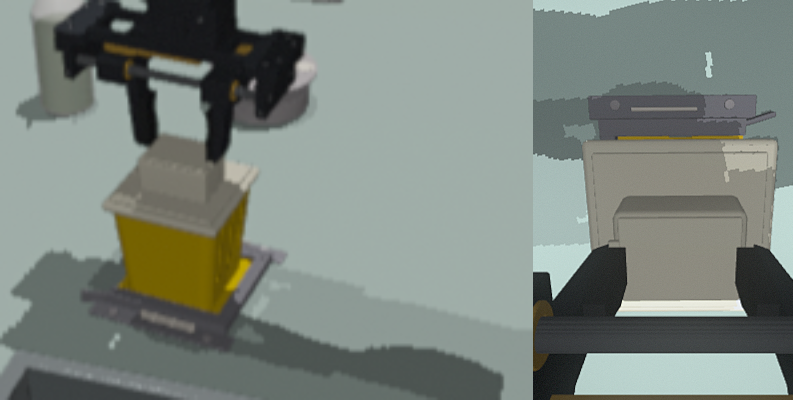

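Run:
```python
from h import *
s=manip.read_state();i,f=K('side');print(s['tool_pos'])
R=cv2.Rodrigues(np.array(i['rotation']))[0] if np.array(i['rotation']).shape!=(3,3) else np.array(i['rotation'])
for p in ([544,28,110],[544,28,174],[544,28.5,136],[544,28.5,0]):
    c=R.T@(np.array(p)-i['xyz']);print(p,np.round([i['cx']+f*c[0]/c[2],i['cy']+f*c[1]/c[2]],1))
for n in('side','top','wrist'):
    im,d=manip.camera(n);P=cloud(n,d)
    m=(d>0)&(im.max(-1)<70)&(abs(P[...,0]-544)<75)&(abs(P[...,1]-28)<120)&(P[...,2]>95)
    q=P[m]
    for z in range(95,230,10):
        k=q[(q[:,2]>=z)&(q[:,2]<z+10)]
        if len(k)>5: print(n,z,len(k),np.round([k.min(0)[:2],k.max(0)[:2]]).tolist())
    m=(d>0)&(abs(P[...,0]-544)<60)&(abs(P[...,1]-28)<60)&(im.min(-1)>110)&(P[...,2]>120)
    print(n,'turret',m.sum(),np.round(P[m].min(0)),np.round(P[m].max(0)))
```

```text
[544.01108091  27.98377136 110.48291318]
[544, 28, 110] [308.6 195.8]
[544, 28, 174] [307.9 171. ]
[544, 28.5, 136] [308.3 186.1]
[544, 28.5, 0] [309.6 234.5]
side 135 35 [[510.0, 15.0], [582.0, 47.0]]
side 145 66 [[506.0, 18.0], [584.0, 49.0]]
side 155 70 [[504.0, 16.0], [585.0, 49.0]]
side 165 67 [[503.0, 17.0], [586.0, 48.0]]
side 175 95 [[502.0, 13.0], [588.0, 48.0]]
side 185 53 [[503.0, 15.0], [588.0, 50.0]]
side 195 26 [[491.0, 18.0], [588.0, 53.0]]
side 205 133 [[469.0, -7.0], [619.0, 81.0]]
side 215 248 [[469.0, -21.0], [619.0, 82.0]]
side 225 172 [[469.0, -14.0], [606.0, 83.0]]
side turret 261 [484. -29. 130.] [599.  88. 467.]
top turret 1819 [484. -32. 292.] [599.  88. 469.]
wrist 135 483 [[510.0, 14.0], [584.0, 46.0]]
wrist 145 1040 [[510.0, 14.0], [586.0, 47.0]]
wrist 155 1548 [[508.0, 13.0], [586.0, 47.0]]
wrist 165 1495 [[507.0, 14.0], [587.0, 47.0]]
wrist 175 2199 [[506.0, 11.0], [588.0, 47.0]]
wrist 185 1017 [[507.0, 10.0], [587.0, 47.0]]
wrist 195 1411 [[469.0, 9.0], [579.0, 79.0]]
wrist 205 8443 [[469.0, 7.0], [619.0, 79.0]]
wrist 215 20989 [[469.0, 25.0], [619.0, 73.0]]
wrist 225 18909 [[493.0, 31.0], [607.0, 73.0]]
wrist turret 10422 [507.   3. 131.] [584.  57. 221.]
```

The depth from both cameras puts the finger tips at z≈139, about 28 mm above the reported TCP height. They are just above the turret, not around it. I'll reopen and go down by that much, watching the force.

Request:
step_arm --pt "0 0 -3 0 88" --pt "0 0 -3 0 88" --pt "0 0 -3 0 88" --pt "0 0 -3 0 88" --pt "0 0 -3 0 88" --pt "0 0 10 0 88" --pt "0 0 17 0 88" --pt "0 0 22 0 88" --pt "0 0 24 0 88" --pt "0 0 24 0 88"

```text
t: 4.85
tool_pos: [543.8, 28.0, 86.1]
orientation: [-2.458, -1.955, 0.001]
contact_force: [0.7, 1.0, -0.6]
width: 87.7
finger_force: 0.0
```

Request:
step_arm --pt "0 0 1 0 70" --pt "0 0 2 0 66" --pt "0 0 2 0 64" --pt "0 0 2 0 58" --pt "0 0 2 0 55" --squeeze 10

```text
t: 5.27
tool_pos: [544.0, 28.0, 84.6]
orientation: [2.459, 1.955, 0.0]
contact_force: [-0.7, 0.1, 0.5]
width: 61.9
finger_force: 10.0
```

Request:
step_arm --pt "0 0 0 0 40" --pt "0 0 0 0 40" --pt "0 0 1 0 40" --pt "0 0 1 0 40" --squeeze 60

```text
t: 5.6
tool_pos: [544.0, 28.0, 84.5]
orientation: [2.458, 1.955, 0.0]
contact_force: [-4.6, 1.2, 10.5]
width: 61.6
finger_force: 60.0
```

Request:
step_arm --pt "0 0.5 0 0 40" --pt "0 0.5 0 0 40"

```text
t: 5.77
tool_pos: [544.1, 28.0, 84.6]
orientation: [-2.458, -1.955, 0.001]
contact_force: [-8.2, 1.2, 12.2]
width: 61.6
finger_force: 60.0
```

```bash
python3 -c "
from h import *
s=manip.read_state();print(s)"
```

```text
{'t': 5.7667, 'joints': array([-1.63665752e-01,  4.85943982e-01,  1.59653423e+00, -1.32362882e-04,
        1.05972447e+00,  6.33825618e-02]), 'qd': array([ 0.00095456, -0.00084378,  0.00240296,  0.00067421, -0.0027606 ,
        0.00021471]), 'effort': array([-5.97605947e-01, -3.85191965e+01, -2.13832015e+01,  1.47848781e-01,
       -1.82879426e+00, -2.45874765e-02]), 'tool_pos': array([544.1405814 ,  27.98192681,  84.57793767]), 'orientation': array([-2.45843119e+00, -1.95534237e+00,  7.77144787e-04]), 'contact_force': array([-8.1647346 ,  1.16633284, 12.17603911]), 'torque': array([0.04813126, 1.2009506 , 0.02023648]), 'finger_force': 59.98511916026473, 'width': 61.554921380768974}
```

Request:
step_arm --pt "0 0.5 0.5 0 40" --pt "0 0.5 0.5 0 40" --pt "0 0.5 0.5 0 40"

```text
t: 6.02
tool_pos: [544.3, 27.9, 84.6]
orientation: [-2.458, -1.955, 0.002]
contact_force: [-11.7, 0.6, 19.4]
width: 61.4
finger_force: 60.0
```

Request:
step_arm --pt "0 0.5 0.3 0 40" --pt "0 0.5 0.3 0 40" --pt "0 0.5 0.3 0 40"

```text
t: 6.27
tool_pos: [544.4, 27.9, 84.6]
orientation: [-2.457, -1.955, 0.003]
contact_force: [-14.4, 1.8, 23.8]
width: 61.7
finger_force: 60.0
```

Request:
step_arm --pt "0 0.5 0 0 40" --pt "0 0.5 0 0 40" --pt "0 0.5 0 0 40"

```text
t: 6.52
tool_pos: [544.5, 27.9, 84.7]
orientation: [-2.457, -1.955, 0.004]
contact_force: [-16.3, 1.9, 25.3]
width: 61.5
finger_force: 60.0
```

Request:
step_arm --pt "0 0.7 0 0 40" --pt "0 0.7 0 0 40" --pt "0 0.7 0 0 40"

```text
t: 6.77
tool_pos: [545.4, 27.8, 84.7]
orientation: [-2.457, -1.955, 0.003]
contact_force: [-15.6, 1.8, 23.7]
width: 61.8
finger_force: 60.0
```

Request:
step_arm --pt "0 0.7 0 0 40" --pt "0 0.7 0 0 40" --pt "0 0.7 0 0 40"

```text
t: 7.02
tool_pos: [545.7, 27.7, 84.7]
orientation: [-2.456, -1.954, 0.004]
contact_force: [-16.0, 2.5, 25.8]
width: 61.9
finger_force: 60.0
```

```bash
python3 -c "
from h import *
s=manip.read_state();print(s['contact_force'],s['torque'],s['tool_pos'],s['orientation'])"
```

```text
[-16.03144936   2.54883874  25.79146695] [0.49766975 3.12827918 0.06639002] [545.74354341  27.71137194  84.69966046] [-2.4562982  -1.95447741  0.00391507]
```

Request:
step_arm --pt "0 0.5 0 0 40" --pt "0 1 0 0 40" --pt "0 1 0 0 40" --pt "0 1 0 0 40"

```text
t: 7.35
tool_pos: [546.4, 27.6, 84.8]
orientation: [-2.456, -1.954, 0.005]
contact_force: [-17.8, 2.5, 27.7]
width: 61.7
finger_force: 60.0
```

Request:
step_arm --pt "0 0.5 0 0 40" --pt "0 1 0 0 40" --pt "0 1 0 0 40" --pt "0 1 0 0 40"

```text
t: 7.68
tool_pos: [546.9, 27.5, 84.8]
orientation: [-2.455, -1.954, 0.006]
contact_force: [-21.0, 2.5, 30.8]
width: 61.3
finger_force: 60.0
```

Request:
step_arm --pt "0 0.5 0 0 40" --pt "0 1 0 0 40" --pt "0 1 0 0 40" --pt "0 1 0 0 40"

```text
t: 8.02
tool_pos: [547.3, 27.4, 84.9]
orientation: [-2.454, -1.953, 0.008]
contact_force: [-24.5, 3.0, 33.3]
width: 61.9
finger_force: 60.1
```

Request:
step_arm --pt "0 0.5 0 0 40" --pt "0 1 0 0 40" --pt "0 1 0 0 40" --pt "0 1 0 0 40"

```text
t: 8.35
tool_pos: [547.5, 27.4, 85.0]
orientation: [-2.453, -1.952, 0.01]
contact_force: [-27.8, 4.6, 37.2]
width: 61.7
finger_force: 60.1
```

Request:
step_arm --pt "0 0.4 0 0 40" --pt "0 0.8 0 0 40" --pt "0 0.8 0 0 40" --pt "0 0.8 0 0 40"

```text
t: 8.68
tool_pos: [547.9, 27.3, 85.1]
orientation: [-2.452, -1.952, 0.011]
contact_force: [-29.3, 3.8, 38.7]
width: 61.7
finger_force: 60.1
```

Request:
step_arm --pt "0 0.4 0 0 40" --pt "0 0.8 0 0 40" --pt "0 0.8 0 0 40" --pt "0 0.8 0 0 40"

```text
t: 9.02
tool_pos: [548.8, 27.2, 85.1]
orientation: [-2.452, -1.952, 0.01]
contact_force: [-28.5, 4.6, 38.0]
width: 61.6
finger_force: 60.1
```

Run:
```python
from h import *
s=manip.read_state();print(s['contact_force'],s['torque'],s['tool_pos'],s['orientation'],s['width'])
c=s
im,d=manip.camera('side');P=cloud('side',d)
# lid plane tilt: fit z over lid points
m=(d>0)&(abs(P[...,0]-548)<60)&(abs(P[...,1]-27)<60)&(P[...,2]>101)&(P[...,2]<111)&(im.min(-1)>90)
q=P[m];a=q[:,:2]@np.array([[.974,.225],[-.225,.974]]);A=np.c_[a-a.mean(0),np.ones(len(a))]
print(m.sum(),np.linalg.lstsq(A,q[:,2],rcond=None)[0])
d=np.load('side.npy');P=cloud('side',d)
m=(d>0)&(abs(P[...,0]-548)<60)&(abs(P[...,1]-27)<60)&(P[...,2]>101)&(P[...,2]<111)
q=P[m];a=q[:,:2]@np.array([[.974,.225],[-.225,.974]]);A=np.c_[a-a.mean(0),np.ones(len(a))]
print(m.sum(),np.linalg.lstsq(A,q[:,2],rcond=None)[0])
```

```text
[-28.48339712   4.60878229  38.013538  ] [1.00960251 5.95047267 0.0834533 ] [548.80471188  27.19409183  85.06259585] [-2.4519549  -1.95206846  0.01047071] 61.64280657280016
636 [-4.36430617e-04 -1.25333116e-02  1.06480643e+02]
691 [ 7.54963157e-03 -1.66014739e-02  1.06109424e+02]
```

Request:
step_arm --pt "0 0.4 0 0 40" --pt "0 0.8 0 0 40" --pt "0 0.8 0 0 40" --pt "0 0.8 0 0 40"

```text
t: 9.4
tool_pos: [549.9, 27.0, 85.0]
orientation: [-2.452, -1.952, 0.01]
contact_force: [-26.3, 3.2, 37.0]
width: 61.1
finger_force: 60.1
```

Request:
step_arm --pt "0 0.4 0 0 40" --pt "0 0.8 0 0 40" --pt "0 0.8 0 0 40" --pt "0 0.8 0 0 40"

```text
t: 9.73
tool_pos: [551.0, 26.8, 85.0]
orientation: [-2.453, -1.953, 0.009]
contact_force: [-25.5, 4.4, 34.6]
width: 61.8
finger_force: 60.1
```

Request:
step_arm --pt "0 0.4 0 0 40" --pt "0 0.8 0 0 40" --pt "0 0.8 0 0 40" --pt "0 0.8 0 0 40"

```text
t: 10.07
tool_pos: [552.1, 26.6, 84.9]
orientation: [-2.453, -1.953, 0.007]
contact_force: [-23.1, 4.9, 32.5]
width: 61.7
finger_force: 60.1
```

Request:
step_arm --pt "0 0.5 -0.2 0 40" --pt "0 1 -0.3 0 40" --pt "0 1.5 -0.4 0 40" --pt "0 2 -0.5 0 40"

```text
t: 10.4
tool_pos: [554.9, 25.9, 84.8]
orientation: [-2.455, -1.954, 0.005]
contact_force: [-15.3, 3.7, 22.6]
width: 61.7
finger_force: 60.0
```

Request:
step_arm --pt "0 0.5 -0.2 0 40" --pt "0 1 -0.4 0 40" --pt "0 1.5 -0.6 0 40" --pt "0 2 -0.8 0 40"

```text
t: 10.73
tool_pos: [557.2, 25.3, 84.8]
orientation: [-2.456, -1.954, 0.004]
contact_force: [-11.4, 3.2, 13.4]
width: 61.3
finger_force: 60.0
```

Request:
step_arm --pt "0 0.5 -0.1 0 40" --pt "0 1 -0.2 0 40" --pt "0 1.5 -0.3 0 40" --pt "0 2 -0.4 0 40"

```text
t: 11.07
tool_pos: [559.2, 24.7, 84.8]
orientation: [-2.456, -1.954, 0.004]
contact_force: [-10.2, 3.2, 10.0]
width: 61.8
finger_force: 60.0
```

Request:
step_arm --pt "0 1 0 0 40" --pt "0 2 0 0 40" --pt "0 3 0 0 40" --pt "0 4 0 0 40" --pt "0 5 0 0 40" --pt "0 6 0 0 40" --pt "0 7 0 0 40" --pt "0 8 0 0 40"

```text
t: 11.73
tool_pos: [567.0, 22.9, 84.8]
orientation: [-2.456, -1.954, 0.005]
contact_force: [-10.7, 1.9, 11.9]
width: 61.6
finger_force: 60.0
```

Request:
step_arm --pt "0 1 0 0 40" --pt "0 2 0 0 40" --pt "0 3 0 0 40" --pt "0 4 0 0 40" --pt "0 5 0 0 40" --pt "0 6 0 0 40" --pt "0 7 0 0 40" --pt "0 8 0 0 40" --pt "0 9 0 0 40" --pt "0 10 0 0 40"

```text
t: 12.57
tool_pos: [576.8, 20.7, 84.8]
orientation: [-2.456, -1.954, 0.005]
contact_force: [-10.2, 2.4, 11.0]
width: 61.6
finger_force: 60.0
```

Request:
step_arm --pt "0 1.5 0 0 40" --pt "0 3 0 0 40" --pt "0 4.5 0 0 40" --pt "0 6 0 0 40" --pt "0 7.5 0 0 40" --pt "0 9 0 0 40" --pt "0 10.5 0 0 40" --pt "0 12 0 0 40" --pt "0 13.5 0 0 40" --pt "0 15 0 0 40"

```text
t: 13.4
tool_pos: [591.6, 17.2, 84.8]
orientation: [-2.456, -1.954, 0.004]
contact_force: [-8.8, 1.4, 9.2]
width: 61.4
finger_force: 60.0
```

Request:
step_arm --pt "0 1.5 0 0 40" --pt "0 3 0 0 40" --pt "0 4.5 0 0 40" --pt "0 6 0 0 40" --pt "0 7.5 0 0 40" --pt "0 9 0 0 40" --pt "0 10.5 0 0 40" --pt "0 12 0 0 40" --pt "0 13.5 0 0 40" --pt "0 15 0 0 40"

```text
t: 14.23
tool_pos: [607.4, 13.5, 84.7]
orientation: [-2.458, -1.955, 0.001]
contact_force: [2.2, 0.8, -0.2]
width: 61.7
finger_force: 60.0
```

Request:
step_arm --pt "0 2 0 0 40" --pt "0 4 0 0 40" --pt "0 6 0 0 40" --pt "0 8 0 0 40" --pt "0 10 0 0 40" --pt "0 12 0 0 40" --pt "0 14 0 0 40" --pt "0 16 0 0 40" --pt "0 18 0 0 40" --pt "0 20 0 0 40"

```text
t: 15.07
tool_pos: [627.1, 8.9, 84.6]
orientation: [-2.458, -1.955, 0.001]
contact_force: [2.5, 0.8, 0.4]
width: 61.4
finger_force: 60.0
```

Request:
step_arm --pt "0 3 0 0 40" --pt "0 6 0 0 40" --pt "0 9 0 0 40" --pt "0 12 0 0 40" --pt "0 15 0 0 40" --pt "0 18 0 0 40" --pt "0 21 0 0 40" --pt "0 25 0 0 40" --pt "0 28 0 0 40" --pt "0 28 0 0 40"

```text
t: 15.9
tool_pos: [655.1, 2.3, 84.6]
orientation: [2.458, 1.955, 0.001]
contact_force: [-2.3, 0.9, 4.3]
width: 61.4
finger_force: 60.0
```

Request:
step_arm --pt "0 0 0 0 40" --pt "0 0 -3 0 40" --pt "0 0 -8 0 40" --pt "0 0 -18 0 40" --pt "0 0 -33 0 40" --pt "0 0 -50 0 40" --pt "0 0 -70 0 40" --pt "0 0 -90 0 40" --pt "0 0 -105 0 40" --pt "0 0 -110 0 40"

```text
t: 16.73
tool_pos: [655.3, 2.3, 197.4]
orientation: [2.456, 1.953, 0.004]
contact_force: [-0.6, 0.2, -4.2]
width: 61.5
finger_force: 60.0
```

Run:
```python
from h import *
s=manip.read_state();print(s['contact_force'],s['tool_pos'],s['width'])
im,d=manip.camera('side');P=cloud('side',d)
t=s['tool_pos']
m=(d>0)&(abs(P[...,0]-t[0])<90)&(abs(P[...,1]-t[1])<90)&(P[...,2]>20)
ye=(im[...,0]>100)&(im[...,2]<60)&m
print('yellow lowest',np.percentile(P[ye][:,2],[0,2,50,98]))
l=m&(P[...,2]>200)&(P[...,2]<222)&(im.min(-1)>90);(x,y),wh,an=cv2.minAreaRect(P[l][:,:2].astype(np.float32));print(l.sum(),x,y,wh,an,np.median(P[l][:,2]))
cv2.imwrite('pics/f.png',cv2.cvtColor(im,cv2.COLOR_RGB2BGR))
```

```text
[-0.62096874  0.24329106 -4.15170338] [655.26061886   2.26419121 197.40947721] 61.54928152855516
yellow lowest [113.02285342 115.58456146 156.23194839 207.04985624]
665 656.14501953125 5.687686920166016 (104.70467376708984, 103.38355255126953) 77.64987182617188 218.7333808870061
```

View pics/f.png

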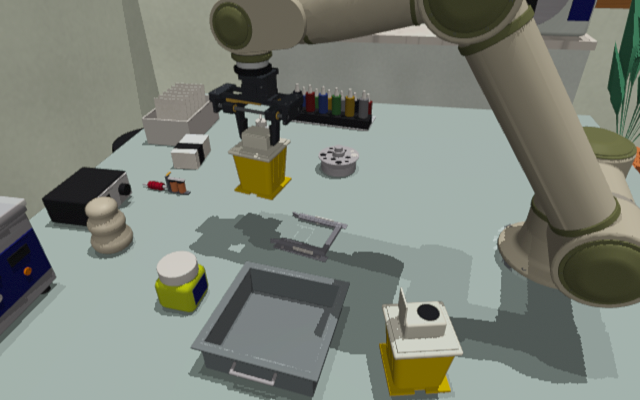

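The side view shows the container held upright at (262,165), about 113 mm up. The empty bracket is still in place at (310,235). Carrying it to the tub now.

Request:
step_arm --pt "4 -3 0 0 40" --pt "12 -8 0 0 40" --pt "28 -18 0 0 40" --pt "48 -31 0 0 40" --pt "70 -45 0 0 40" --pt "92 -59 0 0 40" --pt "114 -73 0 0 40" --pt "136 -87 0 0 40" --pt "158 -101 0 0 40" --pt "180 -115 0 0 40"

```text
t: 17.62
tool_pos: [581.4, 205.5, 193.1]
orientation: [-2.457, -1.955, 0.003]
contact_force: [0.5, -0.3, -6.3]
width: 61.6
finger_force: 60.0
```

Request:
step_arm --pt "22 -14 0 -1 40" --pt "44 -28 0 -2 40" --pt "64 -41 0 -3 40" --pt "80 -51 0 -4 40" --pt "92 -59 0 -5 40" --pt "100 -64 0 -6 40" --pt "106 -68 0 -7 40" --pt "108 -69 0 -7 40" --pt "108.5 -69 0 -7 40" --pt "108.5 -69 0 -7 40"

```text
t: 18.45
tool_pos: [540.5, 324.3, 194.2]
orientation: [2.336, 2.1, -0.0]
contact_force: [-0.2, -0.9, -4.8]
width: 61.7
finger_force: 60.0
```

Run:
```python
from h import *
s=manip.read_state();print(s['contact_force'],s['tool_pos'],s['orientation'],s['width'])
im,d=manip.camera('side');P=cloud('side',d);t=s['tool_pos']
m=(d>0)&(abs(P[...,0]-t[0])<90)&(abs(P[...,1]-t[1])<90)&(P[...,2]>20)
ye=(im[...,0]>100)&(im[...,2]<60)&m
print('yellow lowest',np.percentile(P[ye][:,2],[0,2]))
l=m&(P[...,2]>200)&(P[...,2]<222)&(im.min(-1)>90);(x,y),wh,an=cv2.minAreaRect(P[l][:,:2].astype(np.float32));print(l.sum(),x,y,wh,an,np.median(P[l][:,2]))
```

```text
[-0.21316251 -0.88499054 -4.77520574] [540.53016852 324.34903129 194.23248751] [ 2.33583453e+00  2.10048617e+00 -2.83845486e-04] 61.716684662694355
yellow lowest [ 21.82105221 111.66006481]
1700 541.330078125 327.08868408203125 (103.62623596191406, 102.47731018066406) 84.36863708496094 215.67448443347584
```

Request:
step_arm --pt "0 0 5 0 40" --pt "0 0 18 0 40" --pt "0 0 35 0 40" --pt "0 0 52 0 40" --pt "0 0 68 0 40" --pt "0 0 80 0 40" --pt "0 0 89 0 40" --pt "0 0 95 0 40" --pt "0 0 98 0 40" --pt "0 0 99 0 40"

```text
t: 19.33
tool_pos: [540.3, 324.9, 95.3]
orientation: [2.335, 2.102, 0.0]
contact_force: [1.4, 0.9, -5.0]
width: 61.8
finger_force: 60.0
```

Request:
step_arm --pt "0 0 1 0 40" --pt "0 0 2 0 40" --pt "0 0 3 0 40" --pt "0 0 3.5 0 40" --pt "0 0 4 0 40" --pt "0 0 4.5 0 40" --pt "0 0 4.5 0 40"

```text
t: 19.92
tool_pos: [540.1, 325.0, 90.8]
orientation: [-2.335, -2.102, 0.0]
contact_force: [-0.0, 0.8, -5.9]
width: 61.3
finger_force: 60.0
```

Request:
step_arm --pt "0 0 0.4 0 40" --pt "0 0 0.8 0 40" --pt "0 0 1.2 0 40" --pt "0 0 1.2 0 40" --pt "0 0 1.2 0 40"

```text
t: 20.33
tool_pos: [540.2, 325.0, 89.7]
orientation: [2.335, 2.102, 0.0]
contact_force: [-0.2, -0.8, -5.1]
width: 61.4
finger_force: 60.0
```

Request:
step_arm --pt "0 0 0.4 0 40" --pt "0 0 0.8 0 40" --pt "0 0 0.8 0 40"

```text
t: 20.58
tool_pos: [540.2, 325.0, 89.6]
orientation: [2.335, 2.102, 0.001]
contact_force: [-3.7, -1.2, 4.4]
width: 61.4
finger_force: 60.0
```

Request:
step_arm --pt "0 0 0.3 0 40" --pt "0 0 0.6 0 40" --pt "0 0 0.6 0 40"

```text
t: 20.83
tool_pos: [540.2, 325.0, 89.6]
orientation: [2.335, 2.102, 0.001]
contact_force: [-6.3, -2.9, 7.6]
width: 61.5
finger_force: 60.0
```

It's down on the floor. Easing off and releasing.

Request:
step_arm --pt "0 0 -0.8 0 40" --pt "0 0 -0.8 0 64" --pt "0 0 -0.8 0 68" --pt "0 0 -0.8 0 75" --pt "0 0 -0.8 0 88" --pt "0 0 -0.8 0 88" --pt "0 0 -0.8 0 88" --pt "0 0 -0.8 0 88" --squeeze 10

```text
t: 21.5
tool_pos: [540.2, 325.0, 89.0]
orientation: [2.335, 2.102, 0.0]
contact_force: [-0.1, -0.2, 0.4]
width: 88.1
finger_force: 0.0
```

Request:
step_arm --pt "0 0 -3 0 88" --pt "0 0 -8 0 88" --pt "0 0 -18 0 88" --pt "0 0 -33 0 88" --pt "0 0 -55 0 88" --pt "0 0 -80 0 88" --pt "0 0 -100 0 88" --pt "0 0 -110 0 88" --pt "0 0 -110 0 88"

```text
t: 22.25
tool_pos: [541.0, 325.3, 202.0]
orientation: [2.334, 2.101, 0.007]
contact_force: [1.2, 0.4, 0.0]
width: 88.1
finger_force: 0.0
```

Run:
```python
from h import *
s=manip.read_state();print(s['t'],s['contact_force'],s['tool_pos'],s['width'],s['finger_force'])
im,d=manip.camera('side');P=cloud('side',d)
m=(d>0)&(abs(P[...,0]-540)<80)&(abs(P[...,1]-325)<80)
for z in((101,118),(131,150)):
    l=m&(P[...,2]>z[0])&(P[...,2]<z[1])&(im.min(-1)>90);(x,y),wh,an=cv2.minAreaRect(P[l][:,:2].astype(np.float32));print(l.sum(),x,y,wh,an,np.median(P[l][:,2]))
cv2.imwrite('pics/g.png',cv2.cvtColor(im,cv2.COLOR_RGB2BGR))
```

```text
22.25 [1.17110731 0.39365826 0.03954369] [540.98374959 325.33013971 201.96229199] 88.06844381318524 0.0
1708 540.270263671875 328.29095458984375 (103.4507064819336, 101.54634857177734) 84.85635375976562 111.11817885811206
901 539.5601806640625 328.6319274902344 (46.01504898071289, 63.67274475097656) 84.98667907714844 142.40342086722126
```

View pics/g.png

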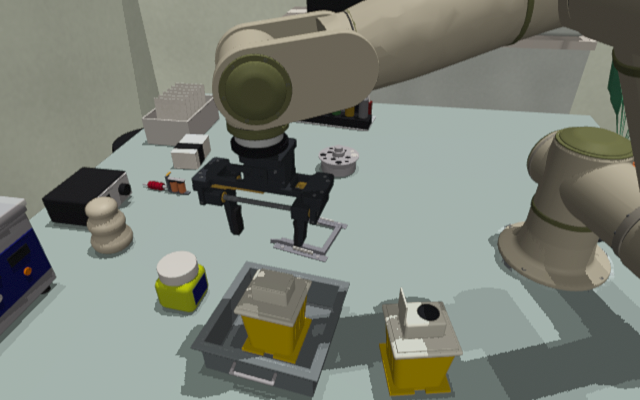

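The container stands upright in the middle of the tub at (277,310). The gripper is clear of it, and the other objects are where they were. Handing in.

```bash
python3 -c "
from cell import manip
print(manip.job_done())"
```

```text
the job is handed in; nothing more can be done
None
```

The full sharps container is out of the bracket and standing upright and released near the centre of the transport tub, with the spare, ink stand, jar and bottle apparently untouched. I handed the job in at about 22 s and no verdict came back. I pulled it out by the turret rather than pushing low, because the tool can't tilt under the lid; the peak pull was about 30 N, and the force on the bracket itself wasn't measured.

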